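Hang the tamper shelf on its keyhole screw

TASK

Pick up the small steel tamper shelf by its wooden block and hang it on the screw of the low oak backboard: feel for the screw head with the wide part of the keyhole, pressing only gently, and once the plate lies flat against the board let it down until the screw is at the top of the narrow slot. Then let go, so that it hangs straight on the screw, flat to the board. Leave the cup and saucer, tamper, jar and knock box where they are.

Things in the scene. Friction and masses are not known exactly. Their poses are not given: they have to be found in the camera images.
- bracket: Tamper shelf, about 280 g, standing loose and upright: steel plate 80 wide (y), 124 tall (z), 4 thick (x 0 to 4), with a shelf running forward from its foot (x 4 to 64, 4 thick, lip 12 high). Origin: middle of the foot of the plate's back face; x points out of its front (the side with block and shelf), y along its width, z up. A keyhole goes through the plate.
- block (a point): Centre of the pale wooden block on the bracket's front, by which it is held: 24 wide (y), 30 deep (x 4 to 34 from the plate's back face), 30 tall (94 to 124 above the foot, its top level with the plate's). Nothing stands beside it. Axes as the bracket's.
- keyhole (a point): Centre of the keyhole's wide hole, on the plate's back face, 62 above the bracket's foot. The hole is eight-sided, 17 across; its 45 degree upper corners lead into a slot 9 wide that runs straight up to a closed end 86 above the foot. Axes as the bracket's.
- board: Low oak backboard, fixed, 150 wide (y), 190 tall (z), 18 thick. Origin: middle of the foot of its front face, at ledge height; x points out of that face, away from the robot within 20 degrees, y along its width, z up. One steel screw sticks out of the face.
- screw_area (a point): Point on the board's front face, on its middle line, 135 above the ledge; axes as the board's. The screw stands along x, hand-driven, not measured: its axis is within 18 in y and 6 in z of here. It does not give. Shank 6 in diameter; round flat head 14 in diameter, 5 thick, its back 6 and front 11 off the face. Hung, the shank bears on the slot's end, with the wide hole's centre 21 below the screw.
- saucer: Teal ceramic saucer, 136 across, 16 high, loose, the cup on it. Origin under its middle.
- cup: Teal ceramic cup, 76 across, 62 tall, loose on the saucer. Origin under its middle.
- tamper: Tamper with steel foot and turned wooden handle, standing upright, 58 across its foot, 97 tall, loose. Origin under its middle.
- jar: Glass jar with bamboo lid, 84 across, about 120 tall, loose. Origin under its middle.
- knock_box: Round brushed aluminium knock box with a black bar across its mouth, 130 across, 100 tall, loose, 1 kg. Origin under its middle.
Mind the look-alikes: they are no part of the job. Leave any blue, turquoise or yellow look-alike of the board alone.

How it is judged:
By the outcome, as a careful person would: the job done as asked, in the order asked, and still so for the second after the job is handed in, with the robot touching nothing.
It also fails if it takes over 72 s, if anything falls off the work surface, if the arm or the gripper's body presses on something with over 40 N, if the wrist force passes 120 N, or if a joint passes its speed limit or range.

ROBOT

A 6-joint arm with a two-finger parallel gripper is mounted at the origin on the work surface. World frame = base frame: x ahead of the robot, y to its left, z up, the work surface at z = 0. Lengths are in m, angles in rad, forces in N, time in s.
With the tool pointing down it reaches from about 0.325 to 0.775 m from the base axis. Payload 9.3 kg.
Tool frame: the origin (TCP) lies at the very end of the fingers, on their centre line; the grasp point (between the pads) lies 19 mm behind it; z points along the fingers, y is the line along which they close (so a half turn about z gives the same grasp; the last joint's range is limited). The gripper opens to 85 mm and grips with 20 to 120 N. Pads are 22 mm wide; open, the fingers measure 114 mm over their backs; the gripper's body (76 mm by 85 mm) begins 54 mm behind the grasp point. The pads swing forward as they close: fully open they stand 13 mm farther back than shut.
Start: joints at [-1.342, 0.259, 0.021, 1.334, 0, 1.418], TCP at [0.205, -0.51, 0.231] pointing down, gripper open.
Joint ranges: [-3.04, 3.04], [-0.91, 1.82], [-1.04, 1.36], [-1.92, 1.95], [-1.52, 1.45], [-3.14, 3.14]. Speed limits (rad/s): [2.22, 2.22, 2.79, 3.14, 3.14, 3.14].

INTERFACE

Orientations are given as a unit quaternion [x, y, z, w].
In Python, from bench import read_state, snapshot, hand_in, recognise, masks_of gives the robot as it stands. The module is installed in compiled form; this text tells all that it offers.
- The arm moves only by the shell command python3 -m crank 'ROWS' [OPENING] [FORCE]. ROWS is a JSON object of lists of equal length, an entry for each row: "slide": the shift along the tool's x, y, z in mm, a list of three; "yaw": the turn about the tool's z in rad. A call has exactly 8 rows; each row shifts and turns the commanded pose from where the row before left it, along the tool's axes as they then stand; what a row does not reach is not made up. A row lasts 1/8 s, in which the tool goes at most 62.5 mm and 10.7 degrees, less where a joint would pass 70% of its speed; a pose out of reach is approached as far as the arm can. A call is refused whole if a number of a shift passes 62.5 or a number of a turn 0.188, either way. A call with a gripper value outside its range is refused whole. OPENING is the opening, from 0 (shut) to 1 (fully open), set as the call begins (- or left out, the last holds). The fingers move at their own pace and stop on an object; FORCE is the grip in N (left out, the last holds). Time passes only in rows, so rows that do not move let the fingers close, or fill a call up. It gives the time, the measured TCP pose, the force, the opening and the grip force at its end, in the units of the state.
- read_state(): the state, without advancing time (a new reading comes with each control period).
- snapshot(name): name is "scene" or "top" or "wrist"; returns a dict with "image" (384x512x3 uint8, red, green, blue), "z_map" (384x512 float32, m along the optical axis (not along the pixel's ray), 0 where there is no reading), "camera_matrix" (3x3 intrinsics, pixels), "xyz" and "attitude" of the camera in the world. Camera axes: x right, y down, z forward; pixel columns grow to the right and rows downward; lengths in m; the calibration is good to about 2 mm. A picture is of the moment at which its call begins.
- hand_in(): hands the job in; it is judged then, once.
Trained networks look in a picture, given as the dict that the camera call returned (one of the last four; its "shot" number tells which), for a name from the list of things; names that differ only in an ending like _2 or _b are one class to them, and where a whole thing is asked for, a point or a joint stands for the part that bears it (a point fixed in the world has none). Each returns a list of dicts, best first, with "p" (0 to 1); they miss things now and then, are a little off and sometimes report something else, mostly with a low value. They report only what shows in the picture. A call takes as long as a camera call. They do not tell look-alikes from the thing itself.
- recognise(label, picture): "bbox" ([centre column, centre row, width, height] as shares, 0 to 1, of the picture: columns of its width, rows of its height, round what is visible of it).
- masks_of(label, picture): "mask" (384x512 bool, what is visible of it) and "bbox" ([centre column, centre row, width, height] as shares, 0 to 1, of the picture: columns of its width, rows of its height, round what is visible of it).
The state is a dict: "time_s": time; "joints": joint angles; "qvel": joint speeds; "joint_efforts": joint torques, N m; "ee_pos": TCP position; "ee_rot": TCP orientation; "contact_force": force on the tool from outside, world axes, zero at the start; "ft_torque": the same for the moment, N m; "width": finger opening in m; "grasp_force": force on a finger pad.
Only numpy, scipy, OpenCV 4.12 (cv2) and the standard library are available. Lean on these libraries where they do the work, as an engineer would, in place of code of your own. Each camera call takes 0.05 s, during which the arm holds its last target. There are 200 camera calls.

## Working session

There is one attempt and no reset: what is moved stays moved. The work goes in short steps, Python scripts to look and compute and a shell command to move; the robot and the scene stay as the last step left them, time stands still between calls to the robot, and variables do not carry over. Pictures are saved under pics/ and viewed, at most 10 in all, crops included, and the job is handed in when it is done.

```bash
mkdir -p pics; ls
cat > h.py <<'E'
import numpy as np,cv2
from bench import *
from scipy.spatial.transform import Rotation as R
def cloud(s):
    K=np.array(s["camera_matrix"]);z=s["z_map"];v,u=np.mgrid[:z.shape[0],:z.shape[1]]
    P=np.stack([(u-K[0,2])/K[0,0]*z,(v-K[1,2])/K[1,1]*z,z],-1)
    a=np.array(s["attitude"]);M=R.from_quat(a).as_matrix() if a.size==4 else a
    return P@M.T+np.array(s["xyz"])
def save(n,im):cv2.imwrite(f"pics/{n}.png",np.ascontiguousarray(im[...,::-1]))
E
python3 - <<'E'
from h import *
st=read_state();print(st)
ims=[]
for n in("scene","top"):
    s=snapshot(n);ims.append(s["image"]);C=cloud(s);print(n,s["xyz"],s["attitude"],s["camera_matrix"])
    for l in("bracket","block","board","keyhole","saucer","cup","tamper","jar","knock_box"):
        for r in masks_of(l,s)[:3]:
            m=r["mask"]&(s["z_map"]>0);b=np.array(r["bbox"])*[512,384,512,384]
            p=C[m];print(n,l,round(r["p"],2),b.round(),np.median(p,0).round(3) if len(p) else"", np.percentile(p,[3,97],axis=0).round(3).tolist() if len(p) else "")
save("a_scene",cv2.resize(ims[0],(800,600)));save("a_top",cv2.resize(ims[1],(800,600)))
E
```

```text
pics
{'time_s': 0.0, 'joints': array([-1.34162534e+00,  2.59240012e-01,  2.07366866e-02,  1.33370734e+00,
       -2.62671500e-06,  1.41819517e+00]), 'qvel': array([ 9.80283440e-04,  2.56158646e-04, -5.31765666e-04, -8.23558315e-04,
       -2.66613436e-03, -8.39812991e-06]), 'joint_efforts': array([-1.82616060e-05, -5.55641985e+01,  3.44528210e+01,  1.39539043e-02,
       -1.78575956e-04, -3.07397244e-06]), 'ee_pos': array([ 0.20483876, -0.51011975,  0.23063032]), 'ee_rot': array([ 9.81836262e-01,  1.89728900e-01, -2.83797059e-05, -7.06601050e-04]), 'contact_force': array([-0.16527857,  1.15558836,  0.51670336]), 'ft_torque': array([-0.00497823,  0.05710315, -0.04015174]), 'grasp_force': 0.0, 'width': 0.08504815416703407}
scene [1.59124683 0.40009469 0.86338637] [ 0.49147686  0.73671896 -0.38425583 -0.26085079] [[369.68526894   0.         252.07577884]
 [  0.         369.68526894 189.01303231]
 [  0.           0.           1.        ]]
scene bracket 0.72 [215. 183.  25.  38.] [ 0.513 -0.182  0.03 ] [[0.422, -0.23, -0.003], [0.567, -0.146, 0.12]]
scene block 0.62 [215. 185.  24.  38.] 
[... 1944 characters left out ...]
.077 0.02 ] [[0.378, 0.008, 0.002], [0.474, 0.15, 0.194]]
top board 0.59 [296. 256.  47.  34.] [ 0.342 -0.133  0.02 ] [[0.294, -0.204, 0.01], [0.39, -0.065, 0.194]]
top keyhole 0.89 [308. 208.  18.  17.] [ 0.53  -0.184  0.01 ] [[0.498, -0.227, -0.003], [0.564, -0.153, 0.129]]
top saucer 0.58 [265. 139.  36.  34.] [ 0.769 -0.026  0.012] [[0.722, -0.08, 0.001], [0.842, 0.039, 0.022]]
top cup 0.67 [263. 139.  21.  21.] [ 0.786 -0.019  0.017] [[0.748, -0.052, 0.002], [0.813, 0.012, 0.07]]
top tamper 0.58 [189. 156.  16.  14.] [0.711 0.255 0.029] [[0.691, 0.236, -0.0], [0.739, 0.28, 0.099]]
top jar 0.59 [308. 203.  25.  20.] [ 0.531 -0.183  0.009] [[0.497, -0.227, -0.003], [0.565, -0.152, 0.129]]
```

View pics/a_scene.png

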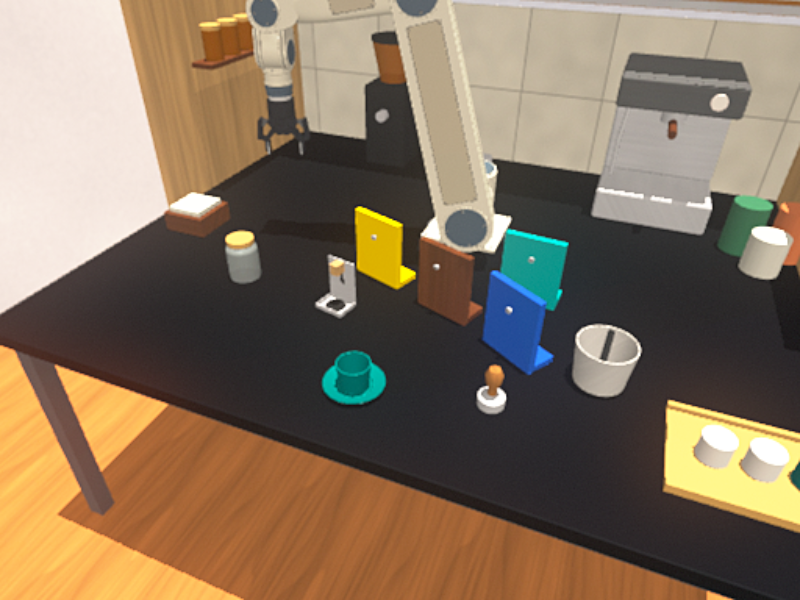

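View pics/a_top.png

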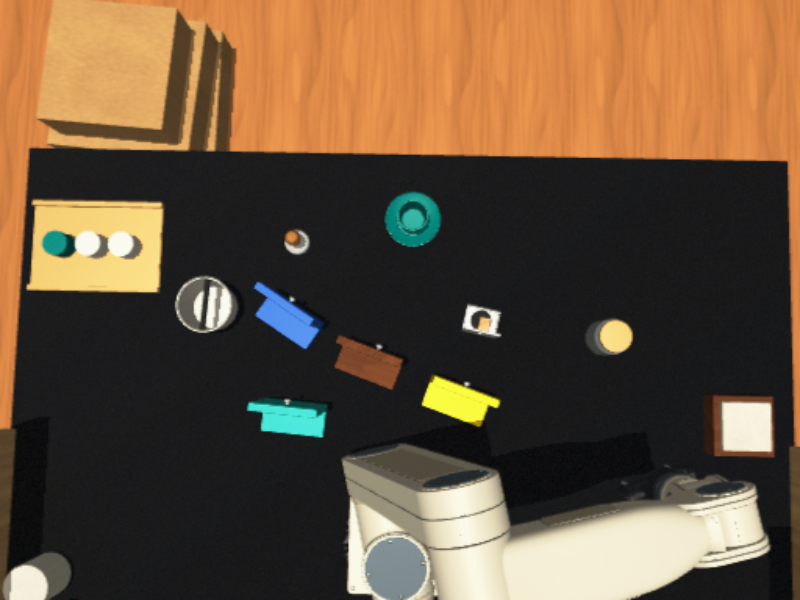

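Scene picture: the board look-alikes are yellow (378,247), brown (445,280), turquoise (533,267) and blue (514,320). The brown one is the only oak-coloured one. The bracket is at (337,285). I'll enlarge that area to confirm and fit the geometry from the same picture.

```bash
cat > fit.py <<'E'
from h import *
def boardfit(s,C,rect):
    u0,u1,v0,v1=rect
    im=s["image"].astype(int);hsv=cv2.cvtColor(s["image"],cv2.COLOR_RGB2HSV)
    m=np.zeros(im.shape[:2],bool);m[v0:v1,u0:u1]=True
    m&=(s["z_map"]>0)&(C[...,2]>.03)&(C[...,2]<.205)&(C[...,0]>.36)&(C[...,0]<.5)&(C[...,1]>-.01)&(C[...,1]<.165)
    p=C[m];rng=np.random.default_rng(0);best=None
    for _ in range(300):
        q=p[rng.choice(len(p),3)];n=np.cross(q[1]-q[0],q[2]-q[0])
        if np.linalg.norm(n)<1e-6:continue
        n/=np.linalg.norm(n)
        if abs(n[2])>.2:continue
        i=abs((p-q[0])@n)<.003
        if best is None or i.sum()>best.sum():best=i
    f=p[best];c=f.mean(0);n=np.linalg.svd(f-c,full_matrices=False)[2][2];n*=np.sign(n[0])
    return p,f,c,n
E
python3 - <<'E'
from fit import *
s=snapshot("scene");C=cloud(s)
p,f,c,n=boardfit(s,C,(262,312,145,210))
print("n",n,"yaw",np.degrees(np.arctan2(n[1],n[0])),len(f),c)
nx=np.array([n[0],n[1],0]);nx/=np.linalg.norm(nx);ty=np.array([-nx[1],nx[0],0])
w=f@ty;print("y ext",np.percentile(w,[0,1,99,100]),"z",f[:,2].min(),f[:,2].max())
mid=(w.min()+w.max())/2;d=(p-c)@n;a=(d>.005)&(d<.02)&(p[:,2]>.1)&(p[:,2]<.17)
print("origin",nx*(c@nx)+ty*mid);print("screw pts",a.sum(),np.c_[d[a],(p@ty-mid)[a],p[a,2]].round(4)[:30])
# bracket
for nme in("scene","top"):
    s2=s if nme=="scene" else snapshot("top");C2=C if nme=="scene" else cloud(s2)
    m=(s2["z_map"]>0)&(C2[...,0]>.4)&(C2[...,0]<.62)&(C2[...,1]>-.28)&(C2[...,1]<-.1)&(C2[...,2]>.02)
    q=C2[m];print(nme,len(q));t=q[q[:,2]>.1]
    print(t.round(3).tolist()[:40])
    if nme=="scene":
        g=q[(q[:,2]>.03)&(q[:,2]<.085)];
        pl=g[:,:2];r=cv2.fitLine(g[:,:2].astype(np.float32),cv2.DIST_HUBER,0,.01,.01).ravel();print("plate line",r)
save("b_crop",cv2.resize(s["image"][130:230,180:340],(800,500),interpolation=cv2.INTER_CUBIC))
E
```

```text
n [ 0.93956793 -0.34233386  0.00443154] yaw -20.019334503848594 1002 [0.46353511 0.07013998 0.11246219]
y ext [0.14472978 0.14880859 0.29599876 0.29801805] z 0.030037127175000733 0.1900545966223962
origin [0.46243506 0.06712081 0.        ]
screw pts 12 [[ 0.0053  0.0096  0.1559]
 [ 0.0103 -0.0183  0.1378]
 [ 0.013  -0.0117  0.1418]
 [ 0.0153 -0.0143  0.1374]
 [ 0.0105 -0.0132  0.1357]
 [ 0.0119 -0.0076  0.1387]
 [ 0.0056  0.0152  0.1455]
 [ 0.0127 -0.016   0.1311]
 [ 0.0125 -0.0114  0.133 ]
 [ 0.0118 -0.0073  0.1344]
 [ 0.0054 -0.0113  0.1165]
 [ 0.0058  0.0092  0.1034]]
scene 344
[[0.498, -0.223, 0.119], [0.498, -0.219, 0.12], [0.504, -0.211, 0.125], [0.498, -0.219, 0.115], [0.501, -0.213, 0.119], [0.501, -0.209, 0.119], [0.499, -0.205, 0.119], [0.501, -0.2, 0.121], [0.498, -0.219, 0.111], [0.501, -0.213, 0.113], [0.502, -0.208, 0.115], [0.506, -0.201, 0.119], [0.502, -0.199, 0.117], [0.5, -0.196, 0.117], [0.507, -0.188, 0.123], [0.501, -0.187, 0.12], [0.495, -0.221, 0.104], [0.505, -0.211, 0.112], [0.498, -0.211, 0.108], [0.512, -0.199, 0.119], [0.517, -0.192, 0.123], [0.51, -0.191
[... 753 characters left out ...]
, 0.121], [0.528, -0.177, 0.113], [0.528, -0.18, 0.124], [0.528, -0.184, 0.121], [0.528, -0.187, 0.122], [0.528, -0.191, 0.117], [0.528, -0.194, 0.126], [0.528, -0.199, 0.116], [0.528, -0.202, 0.12], [0.524, -0.177, 0.117], [0.524, -0.179, 0.131], [0.525, -0.185, 0.113], [0.524, -0.187, 0.124], [0.524, -0.191, 0.124], [0.524, -0.194, 0.126], [0.524, -0.198, 0.124], [0.525, -0.202, 0.117], [0.52, -0.176, 0.125], [0.521, -0.181, 0.119], [0.521, -0.184, 0.124], [0.521, -0.188, 0.119], [0.521, -0.191, 0.124], [0.521, -0.195, 0.119], [0.521, -0.198, 0.12], [0.517, -0.176, 0.128], [0.517, -0.179, 0.13], [0.517, -0.184, 0.118], [0.517, -0.187, 0.129], [0.518, -0.191, 0.116], [0.517, -0.194, 0.131]]
```

View pics/b_crop.png

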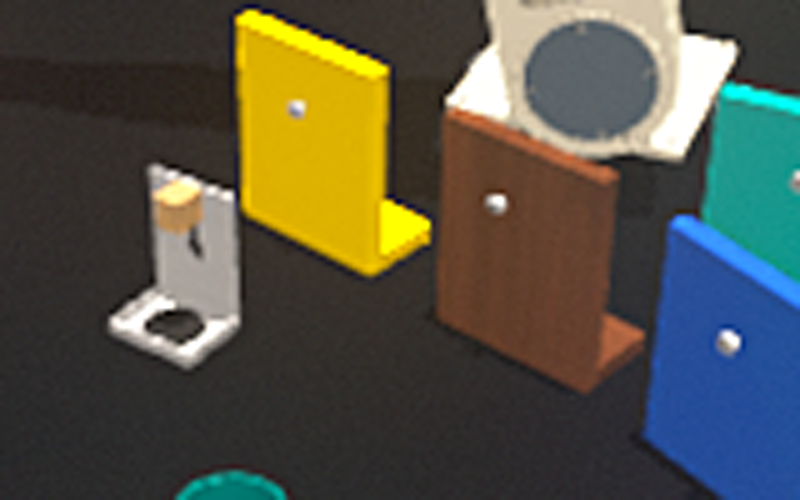

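The crop confirms it: the brown board (crop 525,250) is the oak one, with its screw at crop (497,203). The blue, yellow and turquoise ones are decoys. The bracket's block is at crop (178,207). I'll move above the bracket.

```bash
python3 -m crank '{"slide":[[30,-13,-4],[55,-24,-4],[55,-24,-4],[55,-24,-4],[55,-24,-4],[55,-24,-4],[55,-24,0],[51,-22,0]],"yaw":[0,0,0,0,0,0,0,0]}' 1 - && python3 -m crank '{"slide":[[0,0,0],[0,0,0],[0,0,0],[0,0,0],[0,0,0],[0,0,0],[0,0,0],[0,0,0]],"yaw":[0.145,0.145,0.145,0.145,0,0,0,0]}'
python3 - <<'E'
from h import *
s=snapshot("wrist");C=cloud(s);print(s["xyz"],s["attitude"])
save("c_wrist",s["image"])
for l in("block","bracket"):
    for r in masks_of(l,s)[:2]:
        m=r["mask"]&(s["z_map"]>0);print(l,r["p"],np.array(r["bbox"])*[512,384,512,384],np.median(C[m],0))
m=(s["z_map"]>0)&(abs(C[...,2]-.124)<.012)&(abs(C[...,0]-.52)<.08)&(abs(C[...,1]+.19)<.08)
p=C[m];print(len(p),np.percentile(p,[1,50,99],axis=0).round(4),cv2.minAreaRect(p[:,:2].astype(np.float32)*1000))
st=read_state();print(st["ee_pos"],R.from_quat(st["ee_rot"]).as_matrix().round(3).tolist(),st["joints"].round(2))
E
```

```text
time_s: 2.1
ee_pos: [0.5209, -0.1894, 0.2555]
ee_rot: [0.982, 0.19, 0.0, 0.0]
contact_force: [-0.1, -0.7, -0.1]
width: 0.0854
grasp_force: 0.0
time_s: 3.1
ee_pos: [0.5196, -0.1912, 0.2553]
ee_rot: [0.995, -0.099, 0.0, 0.0]
contact_force: [0.0, -0.4, -0.4]
width: 0.0854
grasp_force: 0.0
[ 0.59897945 -0.207067    0.39778964] [-0.62607892  0.76337539  0.12311685 -0.10062529]
block 0.91 [251.8528 167.6928  73.8816  78.6048] [ 0.52252316 -0.19058748  0.01234853]
bracket 0.59 [253.4912 167.9616  79.4112  72.4992] [ 0.52277498 -0.1906039   0.01230693]
1178 [[ 0.497  -0.2231  0.1125]
 [ 0.5135 -0.1886  0.1237]
 [ 0.5374 -0.1481  0.1253]] ((519.55029296875, -188.4428253173828), (79.8969955444336, 34.30671691894531), 78.6498031616211)
[ 0.51960947 -0.19117385  0.25528302] [[0.98, -0.197, -0.0], [-0.197, -0.98, -0.0], [-0.0, 0.0, -1.0]] [-0.5   0.26  0.08  1.39 -0.    2.84]
```

View pics/c_wrist.png

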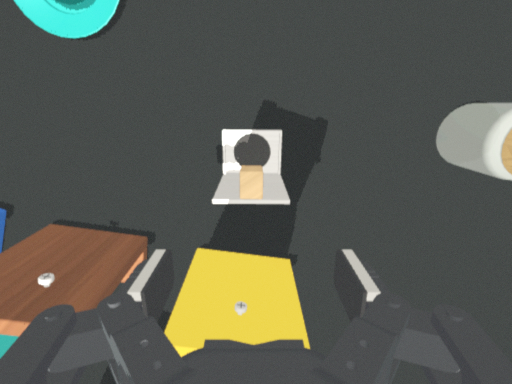

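The wrist view shows the block at (251,182) and the oak board's screw at (46,280). Joint 6 would run out of range at the board, so I'll take the half-turn grasp.

```bash
python3 -m crank '{"slide":[[0,0,0],[0,0,0],[0,0,0],[0,0,0],[0,0,0],[0,0,0],[0,0,0],[0,0,0]],"yaw":[-0.1848,-0.1848,-0.1848,-0.1848,-0.1848,-0.1848,-0.1848,-0.1848]}' && python3 -m crank '{"slide":[[0,0,0],[0,0,0],[0,0,0],[0,0,0],[0,0,0],[0,0,0],[0,0,0],[0,0,0]],"yaw":[-0.1848,-0.1848,-0.1848,-0.1848,-0.1848,-0.1848,-0.1848,-0.1848]}' && python3 -m crank '{"slide":[[0,0,0],[0,3,0],[-2,0,0],[0,0,0],[0,0,0],[0,0,0],[0,0,0],[0,0,0]],"yaw":[-0.1848,0,0,0,0,0,0,0]}'
python3 - <<'E'
from h import *
s=snapshot("wrist");C=cloud(s)
save("d_wrist",s["image"])
m=(s["z_map"]>0)&(abs(C[...,2]-.124)<.012)&(abs(C[...,0]-.52)<.05)&(abs(C[...,1]+.19)<.06)
p=C[m];print(len(p),np.percentile(p,[1,50,99],axis=0).round(4),cv2.minAreaRect(p[:,:2].astype(np.float32)*1000))
hsv=cv2.cvtColor(s["image"],cv2.COLOR_RGB2HSV);w=m&(hsv[...,1]>70)
q=C[w];print("wood",len(q),cv2.minAreaRect(q[:,:2].astype(np.float32)*1000),np.median(q,0))
st=read_state();M=R.from_quat(st["ee_rot"]).as_matrix();print(st["ee_pos"],M.round(3).tolist(),st["joints"].round(2),s["xyz"])
c=np.append(q[:,:2].min(0)/2+q[:,:2].max(0)/2,.09);print("delta tool mm",M.T@(c-st["ee_pos"])*1000)
E
```

```text
time_s: 4.25
ee_pos: [0.5196, -0.1911, 0.2553]
ee_rot: [0.8, 0.6, -0.0, -0.0]
contact_force: [-0.0, 0.1, 0.0]
width: 0.0853
grasp_force: 0.0
time_s: 5.25
ee_pos: [0.5196, -0.1912, 0.2553]
ee_rot: [0.187, 0.982, -0.0, 0.0]
contact_force: [0.3, -0.5, -0.7]
width: 0.0855
grasp_force: 0.0
time_s: 6.25
ee_pos: [0.5221, -0.1886, 0.2553]
ee_rot: [0.099, 0.995, 0.0, -0.0]
contact_force: [0.8, -0.7, 0.3]
width: 0.0855
grasp_force: 0.0
1154 [[ 0.4963 -0.2221  0.1126]
 [ 0.5117 -0.1878  0.1238]
 [ 0.5359 -0.1478  0.1254]] ((519.4758911132812, -188.09866333007812), (79.78667449951172, 33.10963439941406), 78.10356903076172)
wood 418 ((522.1264038085938, -188.48048400878906), (23.32589340209961, 27.854185104370117), 77.86310577392578) [ 0.5259304  -0.18843415  0.1239753 ]
[ 0.52218153 -0.18861973  0.25528635] [[-0.98, 0.197, -0.0], [0.197, 0.98, -0.0], [-0.0, -0.0, -1.0]] [-0.5   0.26  0.09  1.4  -0.   -0.3 ] [ 0.44314586 -0.17276367  0.39779315]
delta tool mm [ 1.68186776e-01 -2.19853794e-02  1.65286355e+02]
```

View pics/d_wrist.png

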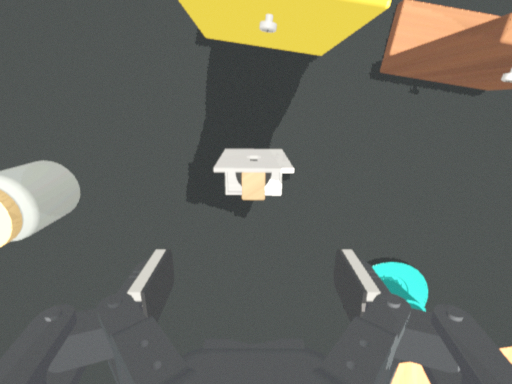

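The block at (254,187) is centred under the fingers. I'll go straight down 164 mm, then grip.

```bash
python3 -m crank '{"slide":[[0,0,20],[0,0,40],[0,0,40],[0,0,30],[0,0,18],[0,0,10],[0,0,6],[0,0,0]],"yaw":[0,0,0,0,0,0,0,0]}' && python3 -m crank '{"slide":[[0,0,0],[0,0,0],[0,0,0],[0,0,0],[0,0,0],[0,0,0],[0,0,0],[0,0,0]],"yaw":[0,0,0,0,0,0,0,0]}' 0 70
```

```text
time_s: 7.3
ee_pos: [0.5223, -0.1887, 0.0915]
ee_rot: [0.099, 0.995, -0.0, 0.0]
contact_force: [0.4, 0.6, 0.2]
width: 0.0855
grasp_force: 0.0
time_s: 8.3
ee_pos: [0.5224, -0.1889, 0.0917]
ee_rot: [0.099, 0.995, -0.0, 0.0]
contact_force: [-1.2, -1.0, 6.7]
width: 0.0231
grasp_force: 69.4
```

```bash
python3 -m crank '{"slide":[[0,0,-10],[0,0,-20],[0,0,-20],[0,0,-20],[0,0,-20],[0,0,-15],[0,0,0],[0,0,0]],"yaw":[0,0,0,0,0,0,0,0]}'
python3 - <<'E'
from fit import *
s=snapshot("scene");C=cloud(s);p,f,c,n=boardfit(s,C,(262,312,145,210))
yaw=np.arctan2(n[1],n[0]);nx=np.array([np.cos(yaw),np.sin(yaw),0]);ty=np.array([-nx[1],nx[0],0]);fo=c@nx
w=f@ty;mid=(w.min()+w.max())/2
print("yaw",np.degrees(yaw),"face offset",fo,"mid",mid,w.max()-w.min(),"n_z",n[2])
def ray(px,K,att,o):
    d=R.from_quat(att).as_matrix()@np.array([(px[0]-K[0,2])/K[0,0],(px[1]-K[1,2])/K[1,1],1]);o=np.array(o)
    q=o+d*(fo+.011-o@nx)/(d@nx);return q
def head(im,u0,u1,v0,v1):
    h=cv2.cvtColor(im,cv2.COLOR_RGB2HSV)[v0:v1,u0:u1];m=((h[...,1]<70)&(h[...,2]>90)).astype(np.uint8)
    k,l,stt,cc=cv2.connectedComponentsWithStats(m);i=1+stt[1:,4].argmax();return cc[i]+[u0,v0],stt[i]
px,b=head(s["image"],268,292,162,182);q=ray(px,np.array(s["camera_matrix"]),s["attitude"],s["xyz"]);print("scene",px,b,q,"y,z",q@ty-mid,q[2])
ws=snapshot("wrist");K=np.array(ws["camera_matrix"])
im=cv2.imread("pics/c_wrist.png")[...,::-1].copy()
px,b=head(im,32,62,265,295)
q=ray(px,K,[-0.62607892,0.76337539,0.12311685,-0.10062529],[0.59897945,-0.207067,0.39778964]);print("wrist",px,b,q,"y,z",q@ty-mid,q[2])
t=snapshot("top");C=cloud(t);m=(t["z_map"]>0)&(abs(C[...,2]-.19)<.012)&(abs(C[...,0]-.45)<.07)&(abs(C[...,1]-.07)<.1)
r=cv2.minAreaRect(C[m][:,:2].astype(np.float32)*1000);print("top",r,np.array(r[0])/1000@nx[:2]+.009,np.array(r[0])/1000@ty[:2])
# bracket in hand
C=cloud(ws);st=read_state();M=R.from_quat(st["ee_rot"]).as_matrix();T=(C-st["ee_pos"])@M*1000
g=(ws["z_map"]>0)&(abs(T[...,0])<60)&(abs(T[...,1])<50)&(T[...,2]>-40)&(T[...,2]<-20);P=T[g];print("topface tool",len(P),np.percentile(P,[2,50,98],axis=0).round(1),cv2.minAreaRect(P[:,:2].astype(np.float32)))
save("e",np.hstack([cv2.resize(ws["image"],(400,300)),cv2.resize(s["image"][130:230,180:340],(400,300))]))
E
```

```text
time_s: 9.3
ee_pos: [0.5219, -0.1884, 0.1955]
ee_rot: [0.099, 0.995, 0.0, -0.001]
contact_force: [0.4, 0.1, -3.3]
width: 0.0231
grasp_force: 69.0
yaw -19.628066850092747 face offset 0.4131575374226879 mid 0.2193344118604973 0.15211816992612237 n_z 0.0011480113452414212
scene [278.76923077 170.23076923] [ 9  7  4  4 13] [0.46823823 0.0502296  0.13916189] y,z -0.014736189370391395 0.1391618860542294
wrist [ 45.61111111 279.3030303 ] [  5   8  18  15 198] [0.46695053 0.04661892 0.14057177] y,z -0.018569622959924814 0.14057176913896585
top ((452.87652587890625, 68.46732330322266), (148.75779724121094, 17.942787170410156), 70.08739471435547) 0.41256217245276094 0.21661600822114632
topface tool 7606 [[-11.7 -36.3 -37.9]
 [ 13.5   0.4 -31.9]
 [ 19.9  36.8 -20.8]] ((3.109834671020508, 0.07416915893554688), (34.88533020019531, 80.43043518066406), 0.7419967651367188)
```

View pics/e.png

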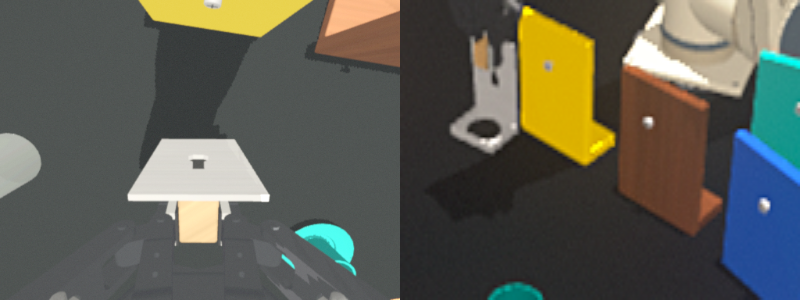

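The bracket is held level and square, with its back face 20 mm along tool +x and its foot about 92 mm below the TCP. The screw estimate is board y about -15 and z about 138.5. I'll move to a standoff in front of the oak board.

```bash
cat > pose.py <<'E'
from h import *
st=read_state();M=R.from_quat(st["ee_rot"]).as_matrix();a=np.radians(-19.8);nx=np.array([np.cos(a),np.sin(a),0]);ty=np.array([-nx[1],nx[0],0])
p=st["ee_pos"];F=st["contact_force"];T=st["ft_torque"]
print("t %.2f gap %.1f  y %.1f  z %.1f | yaw %.2f tilt(deg) %s | Fn %.1f Fy %.1f Fz %.1f | Tn %.2f Ty %.2f Tz %.2f"%(st["time_s"],(p@nx-.4128-.020)*1e3,(p@ty-.2028)*1e3,(p[2]-.1685)*1e3,np.degrees(np.arctan2(-M[1,0],-M[0,0])),np.degrees(M[:2,2]).round(2),F@nx,F@ty,F[2],T@nx,T@ty,T[2]))
E
python3 -m crank '{"slide":[[3,15,0],[6,30,0],[6,30,0],[6,30,0],[6,30,0],[6,30,0],[6,30,0],[6,17,0]],"yaw":[0,0,0,0,0,0,0,0]}' >/dev/null && python3 -m crank '{"slide":[[0,0,0],[0,0,5],[0,0,10],[0,0,10],[0,0,2],[0,0,0],[0,0,0],[0,0,0]],"yaw":[0.05,0.05,0.047,0,0,0,0,0]}' && python3 pose.py
python3 - <<'E'
from h import *
s=snapshot("scene");save("f",cv2.resize(s["image"][110:220,200:340],(764,600),interpolation=cv2.INTER_CUBIC))
ws=snapshot("wrist");C=cloud(ws);st=read_state();M=R.from_quat(st["ee_rot"]).as_matrix();T=(C-st["ee_pos"])@M*1000
# board top in tool frame, plate top edge
g=(ws["z_map"]>0)&(abs(T[...,2]+21.5)<8)&(T[...,0]>30)&(T[...,0]<95)&(abs(T[...,1])<110);P=T[g]
print(len(P),np.percentile(P,[1,50,99],axis=0).round(1),cv2.minAreaRect(P[:,:2].astype(np.float32)))
E
```

```text
time_s: 11.45
ee_pos: [0.52, 0.0281, 0.1696]
ee_rot: [0.172, 0.985, 0.0, 0.0]
contact_force: [-0.0, 0.6, -3.2]
width: 0.0232
grasp_force: 69.1
t 11.45 gap 46.9  y -0.3  z 1.1 | yaw -19.77 tilt(deg) [ 0.03 -0.  ] | Fn -0.3 Fy 0.6 Fz -3.2 | Tn 0.01 Ty -0.01 Tz -0.02
15362 [[ 66.2 -57.  -22. ]
 [ 75.1  15.1 -20.5]
 [ 83.7  88.1 -18.5]] ((74.74285888671875, 15.799461364746094), (18.068161010742188, 150.1232452392578), 0.22769321501255035)
```

View pics/f.png

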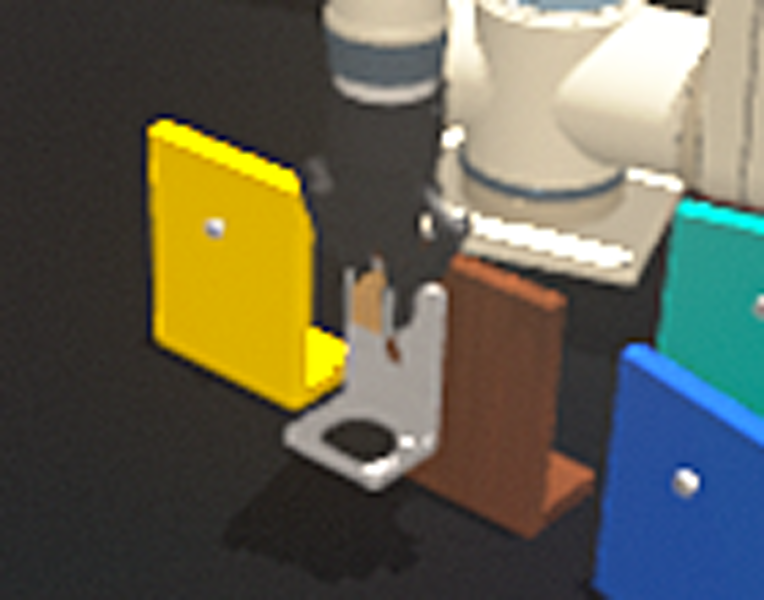

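The board crop shows the bracket held upright in front of the oak board, with the keyhole at (392,345). The wrist depth gives a gap of about 46 mm. I'll approach, then creep in.

```bash
python3 -m crank '{"slide":[[6,0,0],[8,0,1],[8,0,0],[6,0,0],[2,0,0],[0,0,0],[0,0,0],[0,0,0]],"yaw":[0,0,0,0,0,0,0,0]}' >/dev/null; python3 pose.py;  python3 -m crank '{"slide":[[1,0,0],[1,0,0],[1,0,0],[1,0,0],[1,0,0],[1,0,0],[1,0,0],[0,0,0]],"yaw":[0,0,0,0,0,0,0,0]}' >/dev/null; python3 pose.py
```

```text
t 12.55 gap 16.9  y -0.3  z -0.3 | yaw -19.78 tilt(deg) [-0.01  0.  ] | Fn -1.1 Fy 0.9 Fz -3.0 | Tn 0.05 Ty -0.00 Tz -0.00
t 13.55 gap 9.7  y -0.3  z -0.2 | yaw -19.77 tilt(deg) [0. 0.] | Fn -0.2 Fy 1.1 Fz -3.3 | Tn -0.04 Ty -0.00 Tz -0.02
```

```bash
python3 -m crank '{"slide":[[0.7,0,0],[0,0,0],[0.7,0,0],[0,0,0],[0.7,0,0],[0,0,0],[0.4,0,0],[0,0,0]],"yaw":[0,0,0,0,0,0,0,0]}' >/dev/null; python3 pose.py
```

```text
t 14.55 gap 7.2  y -0.3  z -0.2 | yaw -19.78 tilt(deg) [-0.  0.] | Fn 0.1 Fy -0.5 Fz -3.3 | Tn 0.02 Ty -0.04 Tz -0.05
```

```bash
python3 -m crank '{"slide":[[0.5,0,0],[0.5,0,0],[0.5,0,0],[0.5,0,0],[0.5,0,0],[0.5,0,0],[0.5,0,0],[0,0,0]],"yaw":[0,0,0,0,0,0,0,0]}' >/dev/null; python3 pose.py
```

```text
t 15.55 gap 3.7  y -0.3  z -0.2 | yaw -19.78 tilt(deg) [ 0. -0.] | Fn 0.0 Fy -0.2 Fz -3.0 | Tn -0.01 Ty 0.05 Tz -0.00
```

```bash
python3 -m crank '{"slide":[[0.5,0,0],[0.5,0,0],[0.3,0,0],[0.3,0,0],[0.3,0,0],[0.3,0,0],[0,0,0],[0,0,0]],"yaw":[0,0,0,0,0,0,0,0]}' >/dev/null; python3 pose.py
```

```text
t 16.55 gap 1.6  y -0.3  z -0.2 | yaw -19.78 tilt(deg) [ 0.01 -0.  ] | Fn 1.0 Fy 0.5 Fz -2.5 | Tn 0.00 Ty -0.02 Tz -0.06
```

```bash
python3 -m crank '{"slide":[[0.3,0,0],[0,0,0],[0.3,0,0],[0,0,0],[0,0,0],[0,0,0],[0,0,0],[0,0,0]],"yaw":[0,0,0,0,0,0,0,0]}' >/dev/null; python3 pose.py;python3 -m crank '{"slide":[[0.3,0,0],[0,0,0],[0.3,0,0],[0,0,0],[0,0,0],[0,0,0],[0,0,0],[0,0,0]],"yaw":[0,0,0,0,0,0,0,0]}' >/dev/null; python3 pose.py
```

```text
t 17.55 gap 1.0  y -0.3  z -0.2 | yaw -19.78 tilt(deg) [0. 0.] | Fn 0.4 Fy 0.4 Fz -1.7 | Tn 0.00 Ty -0.01 Tz -0.03
t 18.55 gap 0.5  y -0.3  z -0.2 | yaw -19.78 tilt(deg) [ 0.01 -0.  ] | Fn 1.8 Fy 0.6 Fz -3.8 | Tn 0.06 Ty -0.42 Tz 0.09
```

```bash
python3 -m crank '{"slide":[[0.2,0,0],[0,0,0],[0.2,0,0],[0,0,0],[0,0,0],[0,0,0],[0,0,0],[0,0,0]],"yaw":[0,0,0,0,0,0,0,0]}' >/dev/null; python3 pose.py;python3 -m crank '{"slide":[[0.2,0,0],[0,0,0],[0.2,0,0],[0,0,0],[0,0,0],[0,0,0],[0,0,0],[0,0,0]],"yaw":[0,0,0,0,0,0,0,0]}' >/dev/null; python3 pose.py
python3 - <<'E'
from h import *
s=snapshot("scene");ws=snapshot("wrist");save("g",np.hstack([cv2.resize(s["image"][120:200,220:300],(400,400),interpolation=cv2.INTER_CUBIC),cv2.resize(ws["image"][100:384,100:400],(400,400))]))
E
```

```text
t 19.55 gap 0.5  y -0.3  z -0.1 | yaw -19.78 tilt(deg) [ 0.05 -0.01] | Fn 4.6 Fy -0.3 Fz -5.3 | Tn 0.04 Ty -1.08 Tz 0.16
t 20.55 gap 0.4  y -0.2  z -0.1 | yaw -19.78 tilt(deg) [ 0.09 -0.03] | Fn 6.8 Fy 0.5 Fz -6.2 | Tn 0.07 Ty -1.47 Tz 0.22
```

View pics/g.png

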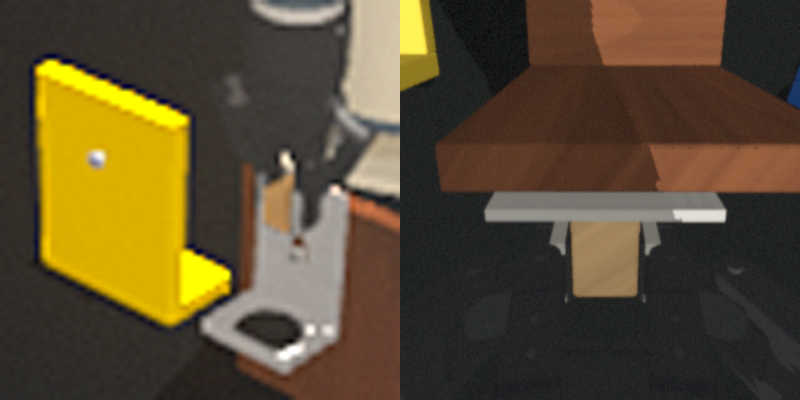

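The left crop shows the plate against the oak board with the screw inside the wide hole at (298,247). The right crop shows the plate's top edge parallel to the board. I'll ease the press off and lower it.

```bash
python3 -m crank '{"slide":[[-0.5,0,0],[0,0,1],[0,0,1],[0,0,1],[0,0,1],[0,0,1],[0,0,1],[0,0,0]],"yaw":[0,0,0,0,0,0,0,0]}' >/dev/null; python3 pose.py;python3 -m crank '{"slide":[[0,0,1],[0,0,1],[0,0,1],[0,0,1],[0,0,1],[0,0,1],[0,0,0],[0,0,0]],"yaw":[0,0,0,0,0,0,0,0]}' >/dev/null; python3 pose.py
```

```text
t 21.65 gap 0.4  y -0.3  z -6.0 | yaw -19.77 tilt(deg) [ 0.06 -0.01] | Fn 5.9 Fy 0.3 Fz -0.8 | Tn -0.06 Ty -1.07 Tz 0.20
t 22.65 gap 0.4  y -0.2  z -12.0 | yaw -19.77 tilt(deg) [ 0.06 -0.  ] | Fn 5.4 Fy 0.4 Fz -1.7 | Tn 0.09 Ty -1.02 Tz 0.20
```

```bash
python3 -m crank '{"slide":[[-0.3,0,1],[0,0,1],[0,0,1],[0,0,1],[0,0,1],[0,0,0.5],[0,0,0],[0,0,0]],"yaw":[0,0,0,0,0,0,0,0]}' >/dev/null; python3 pose.py;python3 -m crank '{"slide":[[0,0,0.4],[0,0,0],[0,0,0.4],[0,0,0],[0,0,0.4],[0,0,0],[0,0,0],[0,0,0]],"yaw":[0,0,0,0,0,0,0,0]}' >/dev/null; python3 pose.py
```

```text
t 23.65 gap 0.4  y -0.3  z -17.8 | yaw -19.78 tilt(deg) [0.01 0.  ] | Fn 5.3 Fy 0.6 Fz -0.3 | Tn 0.21 Ty -0.97 Tz 0.26
t 24.65 gap 0.4  y -0.2  z -18.9 | yaw -19.78 tilt(deg) [0.01 0.  ] | Fn 5.0 Fy 1.2 Fz -0.2 | Tn 0.25 Ty -0.93 Tz 0.17
```

```bash
for i in 1; do python3 -m crank '{"slide":[[-0.2,0,0.4],[0,0,0],[0,0,0.4],[0,0,0],[0,0,0.4],[0,0,0],[0,0,0],[0,0,0]],"yaw":[0,0,0,0,0,0,0,0]}' >/dev/null; python3 pose.py; done; python3 -m crank '{"slide":[[0,0,0.4],[0,0,0],[0,0,0.4],[0,0,0],[0,0,0],[0,0,0],[0,0,0],[0,0,0]],"yaw":[0,0,0,0,0,0,0,0]}' >/dev/null; python3 pose.py
```

```text
t 25.65 gap 0.5  y -0.3  z -20.2 | yaw -19.78 tilt(deg) [-0.02  0.01] | Fn 3.3 Fy 2.5 Fz -1.1 | Tn 0.33 Ty -0.70 Tz 0.10
t 26.65 gap 0.5  y -0.3  z -21.0 | yaw -19.78 tilt(deg) [-0.01  0.  ] | Fn 1.2 Fy 1.8 Fz -2.0 | Tn 0.36 Ty -0.52 Tz 0.08
```

```bash
python3 -m crank '{"slide":[[0,0.5,0.4],[0,0,0],[0,0,0.4],[0,0,0],[0,0,0],[0,0,0],[0,0,0],[0,0,0]],"yaw":[0,0,0,0,0,0,0,0]}' >/dev/null; python3 pose.py;  python3 -m crank '{"slide":[[0,0,0.4],[0,0,0],[0,0,0.4],[0,0,0],[0,0,0],[0,0,0],[0,0,0],[0,0,0]],"yaw":[0,0,0,0,0,0,0,0]}' >/dev/null; python3 pose.py
```

```text
t 27.65 gap 0.5  y 0.2  z -21.8 | yaw -19.78 tilt(deg) [-0.01  0.  ] | Fn 2.4 Fy -0.1 Fz -3.5 | Tn -0.17 Ty -0.40 Tz 0.06
t 28.65 gap 0.5  y 0.2  z -22.5 | yaw -19.78 tilt(deg) [-0.01  0.  ] | Fn 1.4 Fy 0.3 Fz -3.0 | Tn 0.10 Ty -0.21 Tz 0.01
```

```bash
python3 -m crank '{"slide":[[0,0,0.4],[0,0,0],[0,0,0.4],[0,0,0],[0,0,0],[0,0,0],[0,0,0],[0,0,0]],"yaw":[0,0,0,0,0,0,0,0]}' >/dev/null; python3 pose.py;  python3 -m crank '{"slide":[[0,0,0.4],[0,0,0],[0,0,0.4],[0,0,0],[0,0,0],[0,0,0],[0,0,0],[0,0,0]],"yaw":[0,0,0,0,0,0,0,0]}' >/dev/null; python3 pose.py
```

```text
t 29.65 gap 0.6  y 0.2  z -23.3 | yaw -19.78 tilt(deg) [ 0. -0.] | Fn -0.3 Fy -0.7 Fz 1.1 | Tn -0.08 Ty 0.14 Tz -0.01
t 30.65 gap 0.7  y 0.2  z -23.7 | yaw -19.78 tilt(deg) [ 0.04 -0.  ] | Fn -1.0 Fy -1.6 Fz 7.0 | Tn -0.24 Ty 0.50 Tz -0.01
```

Seated: the screw now carries the weight. I'll relieve 0.5 mm, open, and lift off.

```bash
python3 -m crank '{"slide":[[0,0,-0.3],[0,0,0],[0,0,0],[0,0,0],[0,0,0],[0,0,0],[0,0,0],[0,0,0]],"yaw":[0,0,0,0,0,0,0,0]}' - 20 >/dev/null; python3 pose.py;  python3 -m crank '{"slide":[[0,0,0],[0,0,0],[0,0,0],[0,0,0],[0,0,0],[0,0,0],[0,0,0],[0,0,0]],"yaw":[0,0,0,0,0,0,0,0]}' 1 ; python3 pose.py; python3 -m crank '{"slide":[[-2,0,-5],[-2,0,-15],[0,0,-30],[0,0,-40],[0,0,-40],[0,0,-20],[0,0,0],[0,0,0]],"yaw":[0,0,0,0,0,0,0,0]}' ; python3 pose.py
python3 - <<'E'
from h import *
s=snapshot("scene");ws=snapshot("wrist")
save("h",np.hstack([cv2.resize(s["image"][120:220,220:320],(400,400),interpolation=cv2.INTER_CUBIC),cv2.resize(ws["image"],(400,400))]))
C=cloud(ws);st=read_state();M=R.from_quat(st["ee_rot"]).as_matrix()
P=(C-st["ee_pos"])@M*1e3
z=C[...,2]
g=(ws["z_map"]>0)&(abs(z-.179)<.007)&(abs(P[...,1])<45)&(abs(P[...,0])<40);print("bracket top",g.sum(),np.median(z[g]),cv2.minAreaRect(P[g][:,:2].astype(np.float32)))
b=(ws["z_map"]>0)&(abs(z-.19)<.006)&(abs(P[...,1])<110)&(abs(P[...,0]-33)<25)&(abs(P[...,1])>46);print("board",cv2.minAreaRect(P[b][:,:2].astype(np.float32)))
q=P[g];k=q[:,0]>14;print("z slope over y",np.polyfit(q[k,1],z[g][k]*1e3,1), "z slope over x",np.polyfit(q[:,0],z[g]*1e3,1))
E
```

```text
t 31.65 gap 0.7  y 0.2  z -23.6 | yaw -19.78 tilt(deg) [ 0.02 -0.  ] | Fn -0.9 Fy -1.0 Fz 5.5 | Tn -0.26 Ty 0.34 Tz 0.04
time_s: 32.65
ee_pos: [0.4765, 0.0442, 0.1447]
ee_rot: [0.172, 0.985, 0.0, 0.0]
contact_force: [-0.2, 0.6, 0.3]
width: 0.0853
grasp_force: 0.0
t 32.65 gap 0.6  y 0.2  z -23.8 | yaw -19.78 tilt(deg) [0. 0.] | Fn -0.4 Fy 0.5 Fz 0.3 | Tn 0.01 Ty -0.01 Tz 0.01
time_s: 33.65
ee_pos: [0.48, 0.0429, 0.2938]
ee_rot: [0.172, 0.985, -0.0, -0.001]
contact_force: [-0.0, 0.5, -0.3]
width: 0.0857
grasp_force: 0.0
t 33.65 gap 4.3  y 0.1  z 125.3 | yaw -19.78 tilt(deg) [-0.07  0.01] | Fn -0.2 Fy 0.5 Fz -0.3 | Tn -0.01 Ty 0.00 Tz -0.06
bracket top 974 0.1775390166540605 ((4.025029182434082, 0.85845947265625), (79.47056579589844, 32.092803955078125), 89.87812042236328)
board ((32.10222244262695, 15.18795394897461), (149.31021118164062, 17.795820236206055), 89.97136688232422)
z slope over y [-1.46981411e-04  1.77638072e+02] z slope over x [1.26903304e-02 1.77428071e+02]
```

View pics/h.png

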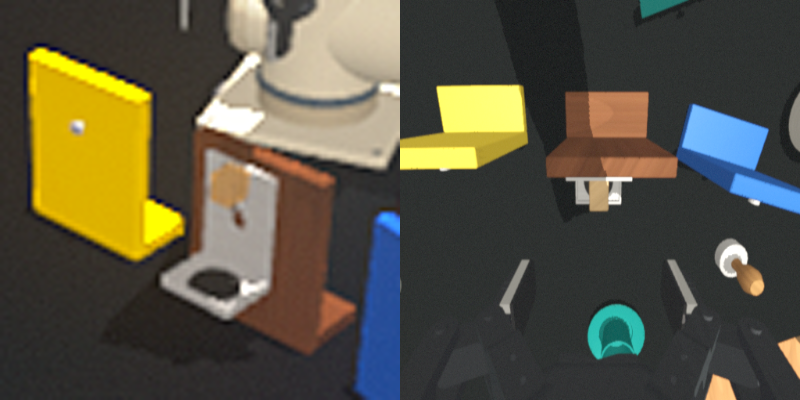

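The bracket hangs level (top slope about 0 mm across), its back face lies on the board face, and its foot is at about 53 mm, which matches the expected hung height. The gripper is clear.

```bash
python3 -c "
from bench import *
print(hand_in())"
```

```text
the job is handed in; nothing more can be done
None
```

The tamper shelf hangs straight on the oak board's screw, flat to the board and let go; the other things were not touched, and the job was handed in at about 34 s.

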